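# Bring the magnifier to its end stop and lock its carriage

### The arm

A 6-joint arm with a two-finger parallel gripper is mounted at the origin on a cart in front of the work surface, level with it; the furniture and walls round the work are solid. World frame = base frame: x ahead of the robot, y to its left, z up, the work surface at z = 0. Lengths are in m, angles in degrees, forces in N, time in s.
With the tool pointing down it reaches from about 0.25 to 0.725 m from the base axis. Payload 9.7 kg.
Tool frame: the origin (TCP) lies between the finger pads; the fingertips stand 11 mm ahead of it and the grasp point (between the pads) lies 8 mm behind it; z points along the fingers, x is the direction in which the jaws open and shut, and the axes are right-handed (so a half turn about z gives the same grasp; the last joint's range is limited). The gripper opens to 85 mm and grips with 20 to 120 N. Pads are 22 mm wide; open, the fingers measure 114 mm over their backs; the gripper's body (76 mm by 85 mm) begins 54 mm behind the grasp point. The pads swing forward as they close: fully open they stand 13 mm farther back than shut.
Start: joints at [73.396, 4.979, 10.078, 95.1, 0, 90], TCP at [0.157, 0.527, 0.22] pointing down, gripper open.
Joint ranges: [-179.16, 179.16], [-48.56, 103.87], [-65.8, 70.77], [-126.05, 130.52], [-82.76, 87.17], [-180, 180]. Speed limits (degrees/s): [127.2, 127.2, 147.25, 180, 180, 180].

### API

Orientations are given as [roll, pitch, yaw] about the fixed x, y, z axes, in that order (R = Rz(yaw) Ry(pitch) Rx(roll)).
In Python, from workcell import get_obs, camera, job_done, spotter gives the robot as it stands.
- The arm moves only by the tool play_rows, never from a script. Its argument "rows" is a list of rows, each a list of 3 entries, a list of its own where there are three numbers: the closure, from 0 (fully open) to 1 (shut), then the shift along the tool's x, y, z in cm, then the turn, a rotation vector about the tool's x, y, z in degrees. In form: [[claw, [x, y, z], [wx, wy, wz]], ...]. A call has 1 to 12 rows; each row shifts and turns the pose as measured when the row begins, along the tool's axes as they then stand; what a row does not reach is not made up. A row lasts 1/10 s, in which the tool goes at most 50 mm and 8.59 degrees, less where a joint would pass 70% of its speed; a pose out of reach is approached as far as the arm can. A call is refused whole if a number of a shift passes 5 or a number of a turn 8.59, either way. A call with a gripper value outside its range is refused whole. The fingers move at their own pace and stop on an object; "newtons" is the grip in N (left out, the last holds). Time passes only in rows, so rows that do not move let the fingers close. It gives the time, the measured TCP pose, the force and the opening at its end, in the units of the state.
- get_obs(): the state, without advancing time (a new reading comes with each control period).
- camera(name): name is "side" or "top" or "wrist"; returns a dict with "img" (400x640x3 uint8, red, green, blue), "intrinsics" (3x3 intrinsics, pixels), "k1" (the pictures are not rectified: a ray, as slopes to the right and down, at radius r is drawn at 1 + k1 r^2 times it, then the intrinsics apply), "xyz" and "orientation" of the camera in the world. Camera axes: x right, y down, z forward; pixel columns grow to the right and rows downward; lengths in m; the calibration is good to about 2 mm. A picture is of the moment at which its call begins. There is no depth.
- job_done(): hands the job in, once; it reports no verdict.
Trained networks look in a picture, given as the dict that the camera call returned (one of the last four; its "shot" number tells which), for a name from the list of things; names that differ only in an ending like _2 or _b are one class to them, and where a whole thing is asked for, a point or a joint stands for the part that bears it (a point fixed in the world has none). Each returns a list of dicts, best first, with "confidence" (0 to 1); they miss things now and then, are a little off and sometimes report something else, mostly with a low value. They report only what shows in the picture. A call takes as long as a camera call.
- spotter.spot_in(picture, thing): "point" ([x, y, z] in m, in world coordinates, good to about 4 mm: the middle of the surface that is visible of it).
- spotter.trace(picture, thing): "pixels" (400x640 bool, what is visible of it).
The state is a dict: "time": time; "q": joint angles; "qd": joint speeds; "joint_efforts": joint torques, N m; "ee_pos": TCP position; "tcp_rot": TCP orientation; "wrist_force": force on the tool from outside, world axes, zero at the start; "torque": the same for the moment, N m; "opening": finger opening in m.
Only numpy, scipy, OpenCV 4.12 (cv2) and the standard library are available. Lean on these libraries where they do the work, as an engineer would, in place of code of your own. Each camera call takes 0.05 s, during which the arm holds its last target.

### The job

Two slide rails stand on the bench, each with a carriage that has a clamp knob on top. Slide the carriage that carries the round magnifying lens along its rail until it is up against the end stop, so that the lens stands over the dish, and then lock it there by turning its clamp knob clockwise (seen from above) as far as it goes. Leave the carriage with the square white plate, on the other rail, and its knob as they are.

Things in the scene. Friction and masses are not known exactly. Their poses are not given: they have to be found in the camera images.
- lens_knob_grip (a point): Centre of the upright grey grip bar (46 long, 13 thick, 30 high) of the lens carriage's clamp knob, on its turning axis, 88 mm over the worktop. x along the bar, z up; turns with the knob. Under it the black carriage, 50 along the rail, 56 across, top at 55 mm; an arm holds the round lens, 64 wide, 90 mm off to the far side at 48 mm height. Loose, it slides at 1 N and can be pulled by the knob.
- lens_knob (a joint): Angle of the lens carriage's clamp knob, rad, growing clockwise seen from above: 0 = loose, bar straight across the rail; 1.4 = tight, at its stop, bar nearly along the rail. Starts between 0 and 0.2. From about 1.0 on it clamps the carriage to the rail (tight: holds about 20 N). Takes 0.2 to 0.4 N m to turn; let go at its stop, it eases back by up to 0.05 and stays.
- lens_stop (a point): Face of the lens rail's end stop that the carriage meets, over the rail's centre line at 88 mm height; y along the rail towards the stop, z up. Carriage against the stop: knob axis at y = -0.025 m in this frame. The stop is a steel block, 23 along the rail, 54 across, top at 55 mm. The rail stands on an aluminium plate 160 x 240 mm, fixed; a petri dish lies beside the stop.
- plate_knob_end (a point): Near one end of the grip bar of the other clamp knob (20 mm from that knob's axis, 88 mm over the worktop), on the carriage with the square white plate (60 mm) on the other, otherwise equal rail. To stay as it is.

How it is judged (in metres and radians):
On the way, in this order (a step that is already met when the one before it is completed fails the run):
1. the lens carriage stands against its end stop (within 10 mm) (y of lens_knob_grip in the frame of lens_stop above -0.035 m), for 0.2 s.
2. its clamp knob is turned tight (1.1 rad or more) (value of joint lens_knob above 1 rad), for 0.2 s.
At the end, for the whole second after the job is handed in: The lens carriage stands within 10 mm of its end stop (knob axis at most 35 mm before the stop's face), its clamp knob is turned clockwise to 1.1 rad or more and is at rest (y of lens_knob_grip in the frame of lens_stop above -0.035 m and value of joint lens_knob above 1 rad and velocity of joint lens_knob between -0.05 and 0.05 rad/s); the robot touches nothing.
It fails at once if the knob or carriage with the square white plate is moved by more than 15 mm (distance of plate_knob_end from where it was at the start of the episode above 0.015 m).
It also fails if it takes over 35 s, if anything falls off the work surface, if the arm or the gripper's body presses on something with over 40 N, if the wrist force passes 120 N, or if a joint passes its speed limit or range.

## Working session

There is one attempt and no reset: what is moved stays moved. The work goes in short steps, Python scripts to look and compute and a tool call to move; the robot and the scene stay as the last step left them, time stands still between calls to the robot, and variables do not carry over. Pictures are saved under pics/ and viewed, and the job is handed in when it is done.

Besides the shell and the picture viewer there is one more tool, called after "Emit:" in YAML: its name, and indented under it one key for each argument. play_rows: Moves the arm, as the interface text tells. Its arguments: {"type":"object","properties":{"rows":{"type":"array","items":{"type":"array"}},"newtons":{"type":"number"}},"required":["rows"]}

```bash
ls; mkdir -p pics
python3 - <<'E'
from workcell import get_obs, camera, spotter
import cv2
o=get_obs();print(o)
for n in ["top","side","wrist"]:
    c=camera(n);cv2.imwrite(f"pics/{n}0.png",c["img"][:,:,::-1])
    print(n,c["xyz"],c["orientation"],c["k1"])
    for t in ["lens_knob_grip","lens_knob","plate_knob_end","lens_stop"]:
        try: print(t,[(r["point"],r["confidence"]) for r in spotter.spot_in(c,t)])
        except Exception as e: print(t,e)
E
```

```text
pics
{'time': 0.0, 'q': array([7.33957495e+01, 5.01067509e+00, 1.00335159e+01, 9.51010793e+01,
       1.34202689e-04, 9.00006286e+01]), 'qd': array([-0.03534982, -0.1037425 , -0.04829229,  0.00371738,  0.01695836,
       -0.12841427]), 'joint_efforts': array([ 6.89547469e-04, -5.20388031e+01,  4.64805257e+01,  1.65151973e-02,
        1.53499495e-04,  7.89862383e-06]), 'ee_pos': array([0.15709212, 0.5268147 , 0.21947877]), 'tcp_rot': array([-1.79999867e+02,  7.82384250e-02,  7.33951209e+01]), 'wrist_force': array([ 0.51726181, -0.2705231 ,  0.36707304]), 'torque': array([ 0.03127166, -0.00889512, -0.00704144]), 'opening': 0.08581554024546208}
top [0.30561694 0.02056908 1.01601584] [-166.10624546    0.22240722  -97.83448878] -0.11545113678504158
lens_knob_grip [([0.4778, 0.1487, 0.1001], 0.66)]
lens_knob [([0.4857, 0.1443, 0.1001], 0.73)]
plate_knob_end [([0.4956, -0.2247, 0.1005], 0.77)]
lens_stop [([0.5294, 0.2109, 0.0123], 0.55)]
side [ 0.46675204 -0.84722138  0.66108098] [-122.20123243    0.62826415   -5.11077338] -0.014155968097474105
lens_knob_grip [([0.4856, 0.1398, 0.0896], 0.48)]
lens_knob [([0.4831, 0.1384, 0.0825], 0.77)]
plate_knob_end [([0.5017, -0.2378, 0.0856], 0.64)]
lens_stop [([0.5183, 0.1451, 0.0248], 0.77), ([0.5027, -0.2388, 0.0872], 0.45)]
wrist [0.07727405 0.55100039 0.37272278] [ 1.60998856e+02 -1.00390437e-03  7.34179431e+01] 0.010477451662852737
lens_knob_grip []
lens_knob []
plate_knob_end []
lens_stop []
```

View pics/top0.png

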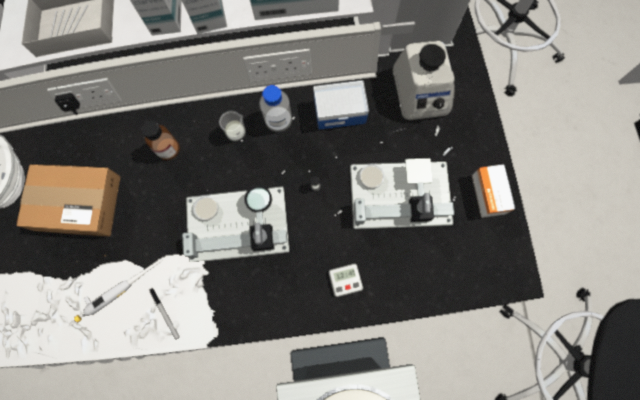

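View pics/side0.png

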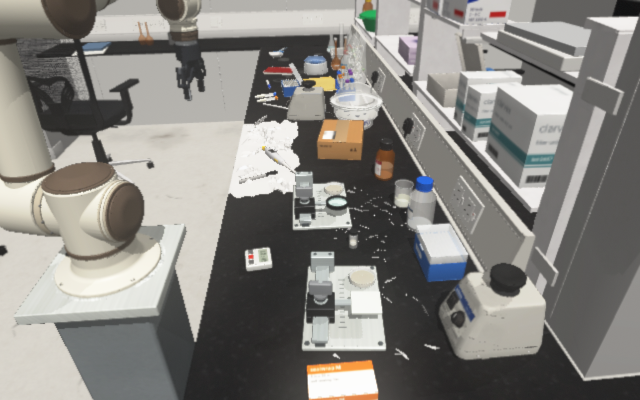

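```bash
cat > h.py <<'E'
import numpy as np, cv2
from scipy.spatial.transform import Rotation as R
def ray(c,uv):
    K=np.array(c["intrinsics"]);k=c["k1"]
    p=cv2.undistortPoints(np.array([[uv]],float),K,np.array([k,0,0,0,0.]))[0,0]
    d=R.from_euler('xyz',c["orientation"],degrees=True).as_matrix()@np.array([p[0],p[1],1])
    return d
def onz(c,uv,z):
    d=ray(c,uv);o=np.array(c["xyz"]);return o+d*(z-o[2])/d[2]
def proj(c,X):
    M=R.from_euler('xyz',c["orientation"],degrees=True).as_matrix()
    p=M.T@(np.array(X)-c["xyz"]);p=p[:2]/p[2];p=p*(1+c["k1"]*(p@p))
    K=np.array(c["intrinsics"]);return K[:2,:2]@p+K[:2,2]
E
python3 - <<'E'
from workcell import *
from h import *
c=camera("top")
im=c["img"][170:270,170:300,::-1];cv2.imwrite("pics/topz.png",cv2.resize(im,None,fx=6,fy=6,interpolation=cv2.INTER_CUBIC))
s=camera("side")
im=s["img"][165:235,280:360,::-1];cv2.imwrite("pics/sidez.png",cv2.resize(im,None,fx=8,fy=8,interpolation=cv2.INTER_CUBIC))
for n,c in (("top",c),("side",s)):
  for t in ["lens_knob","lens_knob_grip"]:
    for r in spotter.trace(c,t):
        v,u=np.nonzero(r["pixels"]);print(n,t,r["confidence"],len(u),u.mean(),v.mean(),u.min(),u.max(),v.min(),v.max())
E
```

```text
top lens_knob 0.63 6464 236.2291150990099 224.50928217821783 184 287 186 260
top lens_knob 0.6 194 258.8298969072165 234.40721649484536 253 265 224 244
top lens_knob_grip 0.77 220 258.55 234.2590909090909 253 265 223 245
side lens_knob 0.59 235 303.9957446808511 192.80851063829786 296 312 186 202
side lens_knob_grip 0.64 206 303.9126213592233 193.2378640776699 296 312 187 202
```

View pics/topz.png

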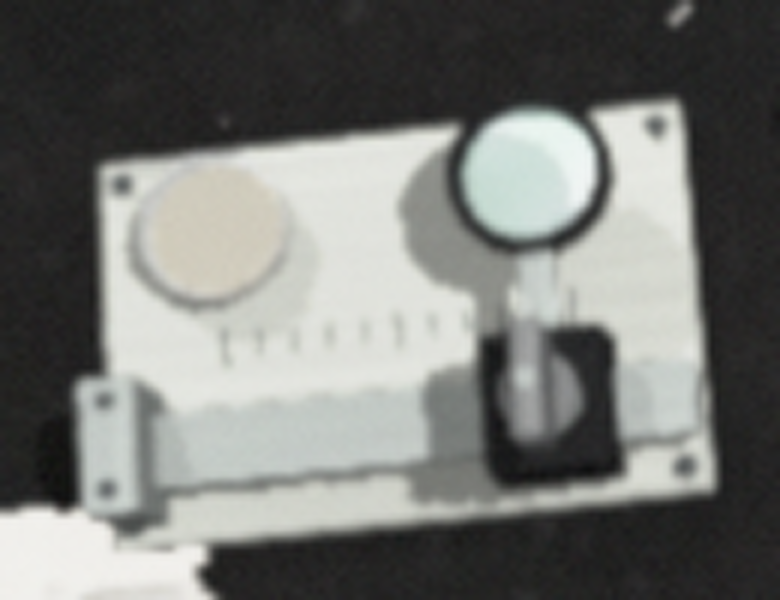

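View pics/sidez.png

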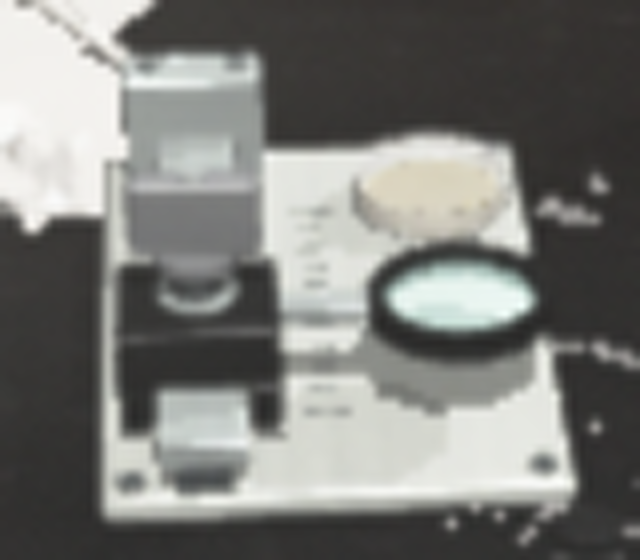

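Run:
```python
from workcell import *
from h import *
c=camera("top")
f=lambda p,z:onz(c,(170+(p[0]+.5)/6-.5,170+(p[1]+.5)/6-.5),z)[:2].round(4)
for p in [(483,330),(615,330),(625,478),(492,485)]:print("car",f(p,.055))
for p in [(75,380),(133,375),(145,510),(85,517)]:print("stop",f(p,.055))
for p in [(98,163),(680,100),(716,492),(120,548)]:print("plate",f(p,.012))
for p in [(510,312),(543,310),(548,438),(512,440)]:print("bar",f(p,.103))
for n,z in (("lens_knob_grip",.1),):
  r=spotter.trace(c,n)[0];v,u=np.nonzero(r["pixels"]);rc=cv2.minAreaRect(np.stack([u,v],1).astype(np.float32));print(rc);print([onz(c,p,.1)[:2].round(4) for p in cv2.boxPoints(rc)])
w=camera("wrist");cv2.imwrite("pics/w0.png",w["img"][:,:,::-1])
```

```text
car [0.513  0.1695]
car [0.5062 0.1194]
car [0.4494 0.1218]
car [0.4535 0.1719]
stop [0.5148 0.3282]
stop [0.5137 0.3054]
stop [0.4613 0.3044]
stop [0.4616 0.3276]
plate [0.6128 0.3271]
plate [0.6061 0.0874]
plate [0.4456 0.0915]
plate [0.4546 0.3282]
bar [0.508  0.1516]
bar [0.5071 0.1396]
bar [0.4603 0.1426]
bar [0.4613 0.1556]
((259.0, 234.0), (22.0, 12.0), 90.0)
[array([0.506 , 0.1558]), array([0.5024, 0.1297]), array([0.4544, 0.1348]), array([0.4578, 0.1606])]
```

View pics/w0.png

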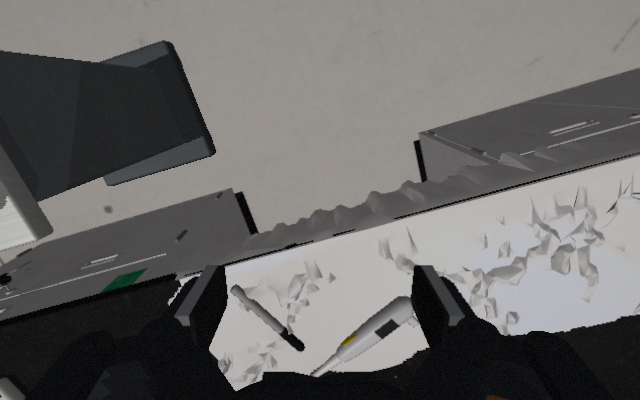

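Emit:
play_rows:
  rows:
    - [0,[-2.3,3.5,0],[0,0,0]]
    - [0,[-2.3,3.5,0],[0,0,0]]
    - [0,[-2.3,3.5,0],[0,0,0]]
    - [0,[-2.3,3.5,0],[0,0,0]]
    - [0,[-2.3,3.5,0],[0,0,0]]
    - [0,[-2.3,3.5,0],[0,0,0]]
    - [0,[-2.3,3.5,0],[0,0,0]]
    - [0,[-2.3,3.5,0],[0,0,0]]
    - [0,[-2.3,3.5,0],[0,0,0]]
    - [0,[-2.3,3.5,0],[0,0,0]]
    - [0,[0,0,0],[0,0,-6]]
    - [0,[0,0,0],[0,0,-6]]
  newtons: 40

```text
time: 2.4
ee_pos: [0.4367, 0.194, 0.2194]
tcp_rot: [179.9, -0.1, 85.8]
wrist_force: [-0.6, 1.1, 0.4]
opening: 0.0857
```

Run:
```python
from workcell import *
from h import *
print(get_obs()["q"].round(1))
w=camera("wrist");cv2.imwrite("pics/w1.png",w["img"][:,:,::-1])
for n in ["lens_knob_grip","lens_stop"]: print(n,spotter.spot_in(w,n))
for r in spotter.trace(w,"lens_knob_grip"):
  v,u=np.nonzero(r["pixels"]);rc=cv2.minAreaRect(np.stack([u,v],1).astype(np.float32));print(r["confidence"],rc);print([onz(w,p,.1)[:2].round(4) for p in cv2.boxPoints(rc)])
```

```text
[24.  -5.  -0.  94.9 -0.  28.2]
lens_knob_grip [{'point': [0.4781, 0.1501, 0.1048], 'confidence': 0.69}]
lens_stop [{'point': [0.5131, 0.2094, 0.0258], 'confidence': 0.96}]
0.97 ((276.5, 235.5), (53.0, 29.0), 90.0)
[array([0.4515, 0.1422]), array([0.4534, 0.168 ]), array([0.5067, 0.1626]), array([0.5047, 0.1352])]
```

View pics/w1.png

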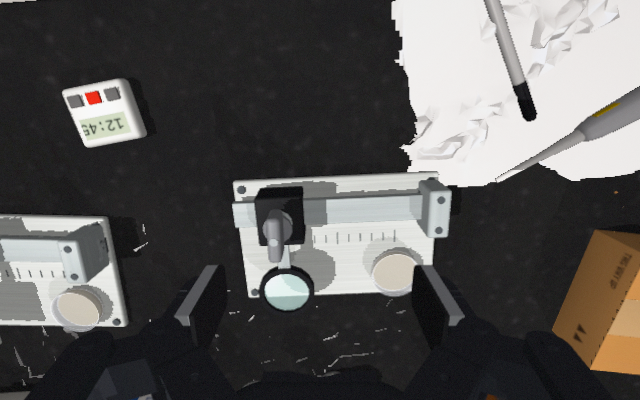

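Run:
```python
from workcell import *
from h import *
w=camera("wrist")
im=w["img"][165:305,220:460,::-1].copy()
im=cv2.resize(im,None,fx=3.3,fy=3.3,interpolation=cv2.INTER_CUBIC);cv2.imwrite("pics/w1z.png",im)
```

```text
(no output)
```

View pics/w1z.png

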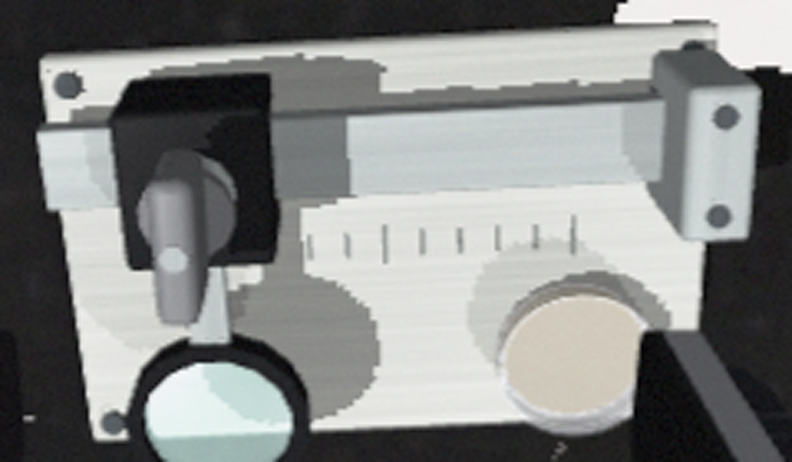

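Run:
```python
from workcell import *
from h import *
c=camera("wrist")
f=lambda p,z:onz(c,(220+p[0]/3.3,165+p[1]/3.3),z)[:2].round(4)
for p in [(150,185),(183,183),(190,322),(158,322)]:print("bar",f(p,.103))
for p in [(690,65),(755,88),(755,238),(690,240),(652,55)]:print("stop",f(p,.055))
for p in [(40,58),(712,22),(95,438)]:print("plate",f(p,.012))
for p in [(130,85),(270,75),(278,262),(130,268)]:print("car",f(p,.055))
```

```text
bar [0.461  0.1458]
bar [0.4611 0.1548]
bar [0.5037 0.1516]
bar [0.503  0.1426]
stop [0.4536 0.3064]
stop [0.4626 0.3267]
stop [0.5141 0.3294]
stop [0.5132 0.3084]
stop [0.4495 0.2947]
plate [0.4473 0.0949]
plate [0.4524 0.3276]
plate [0.6036 0.0911]
car [0.4467 0.134 ]
car [0.4468 0.1775]
car [0.5108 0.1741]
car [0.5092 0.1254]
```

Emit:
play_rows:
  rows:
    - [0,[-2.1,2.5,0],[0,0,0]]
    - [0,[-2.1,2.4,0],[0,0,0]]
    - [0,[0,0,2],[0,0,0]]
    - [0,[0,0,2],[0,0,0]]
    - [0,[0,0,2],[0,0,0]]
    - [0,[0,0,0],[0,0,0]]

```text
time: 3.3
ee_pos: [0.4827, 0.1514, 0.1587]
tcp_rot: [179.7, -0.1, 85.4]
wrist_force: [-0.4, -0.2, -0.2]
opening: 0.0852
```

Emit:
play_rows:
  rows:
    - [0,[-0.3,0,1.5],[0,0,0]]
    - [0,[0,0,1.5],[0,0,0]]
    - [0,[0,0,1.5],[0,0,0]]
    - [0,[0,0,1.3],[0,0,0]]
    - [0,[0,0,0.7],[0,0,0]]
    - [0,[0,0,0],[0,0,0]]

```text
time: 3.9
ee_pos: [0.4832, 0.1504, 0.093]
tcp_rot: [179.6, -0.2, 85.3]
wrist_force: [0.1, 0.1, -0.0]
opening: 0.0853
```

Run:
```python
from workcell import *
from h import *
o=get_obs();print(o["ee_pos"],o["tcp_rot"],o["wrist_force"])
a=camera("side")["img"][165:235,280:360,::-1];b=camera("wrist")["img"][:,:,::-1]
cv2.imwrite("pics/s2.png",cv2.resize(a,None,fx=7,fy=7));cv2.imwrite("pics/w2.png",b)
```

```text
[0.48323154 0.15041771 0.09297934] [179.56130462  -0.20756457  85.32492267] [ 0.13086226  0.06025226 -0.04472769]
```

View pics/s2.png

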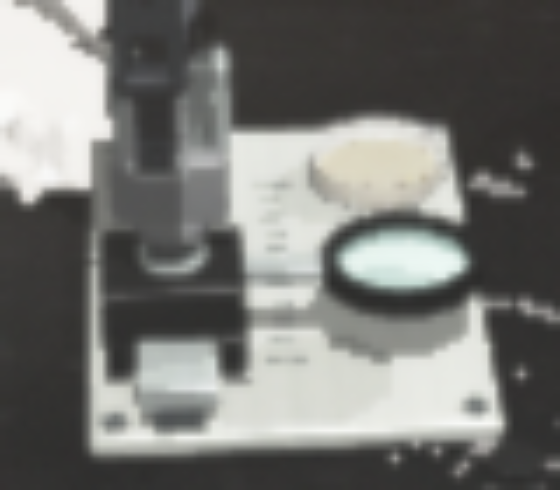

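View pics/w2.png

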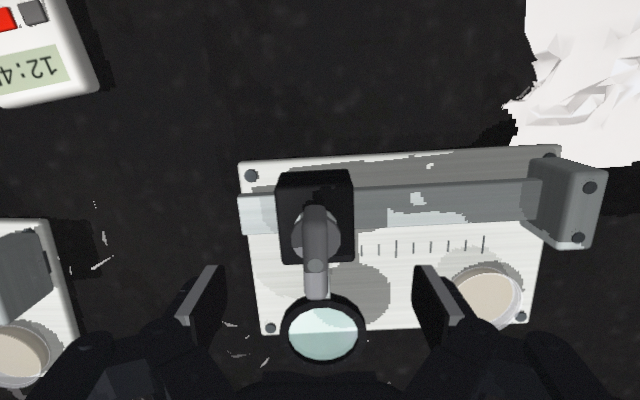

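Run:
```python
from workcell import *
from h import *
c=camera("wrist");print(c["xyz"],c["orientation"])
for X in [(.4832,.1504,.093),(.4832,.1504,.103),(.46,.1504,.103),(.5065,.1504,.103),(.4832,.108,.093),(.4832,.193,.093)]: print(X,proj(c,X).round(1))
f=lambda p,z:onz(c,p,z)[:2].round(4)
for p in [(306,207),(328,207),(327,297),(306,297)]: print(f(p,.103))
for r in spotter.spot_in(c,"lens_knob_grip"):print(r)
```

```text
[0.39919249 0.15682832 0.24593028] [160.48795865  -0.22998617  85.34648736]
(0.4832, 0.1504, 0.093) [318.5 254.1]
(0.4832, 0.1504, 0.103) [318.6 263.8]
(0.46, 0.1504, 0.103) [314.6 221.3]
(0.5065, 0.1504, 0.103) [322.2 302.7]
(0.4832, 0.108, 0.093) [239.1 260. ]
(0.4832, 0.193, 0.093) [399.1 248.1]
[0.4524 0.147 ]
[0.4533 0.1573]
[0.5032 0.1532]
[0.5022 0.1423]
{'point': [0.4767, 0.1515, 0.103], 'confidence': 0.75}
```

Emit:
play_rows:
  rows:
    - [0,[0,-0.25,0.1],[0,0,0]]
    - [0.5,[0,0,0.1],[0,0,0]]
    - [1,[0,0,0],[0,0,0]]
    - [1,[0,0,0],[0,0,0]]
    - [1,[0,0,0],[0,0,0]]
    - [1,[0,0,0],[0,0,0]]
    - [1,[0,0,0],[0,0,0]]
    - [1,[0,0,0],[0,0,0]]
  newtons: 40

```text
time: 4.9
ee_pos: [0.4822, 0.151, 0.0942]
tcp_rot: [179.3, -0.3, 85.3]
wrist_force: [1.0, -0.1, -0.1]
opening: 0.0
```

Run:
```python
from workcell import *
from h import *
o=get_obs();print(o["ee_pos"],o["tcp_rot"],o["wrist_force"],o["opening"])
a=camera("side")["img"][150:235,270:360,::-1];b=camera("wrist")["img"][:,:,::-1]
t=camera("top")["img"][170:270,170:300,::-1]
cv2.imwrite("pics/s3.png",cv2.resize(a,None,fx=6,fy=6));cv2.imwrite("pics/w3.png",b);cv2.imwrite("pics/t3.png",cv2.resize(t,None,fx=6,fy=6))
```

```text
[0.48223119 0.15099567 0.09415523] [179.29470323  -0.31468085  85.30868375] [ 1.02369394 -0.08021272 -0.07677642] 3.4857451546596245e-05
```

View pics/s3.png

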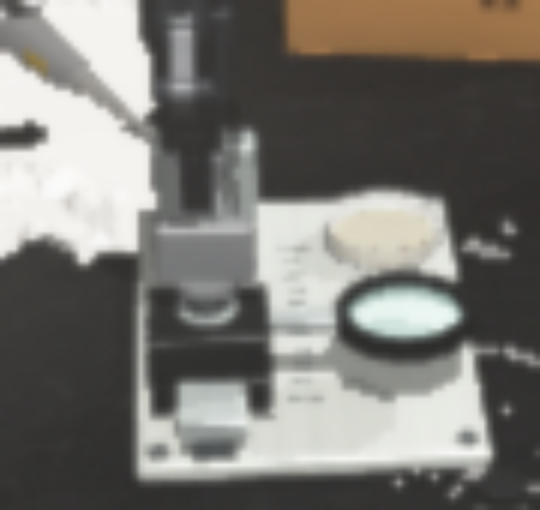

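View pics/w3.png

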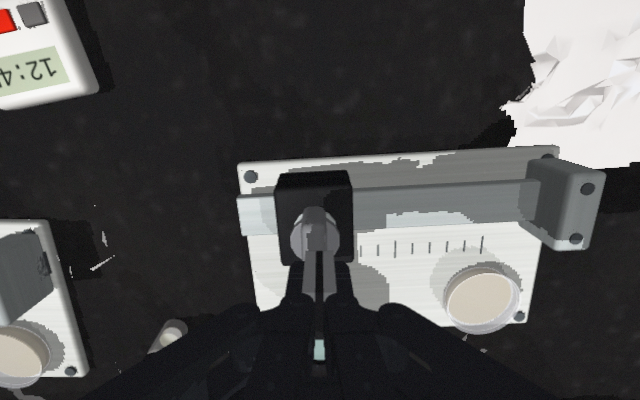

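View pics/t3.png

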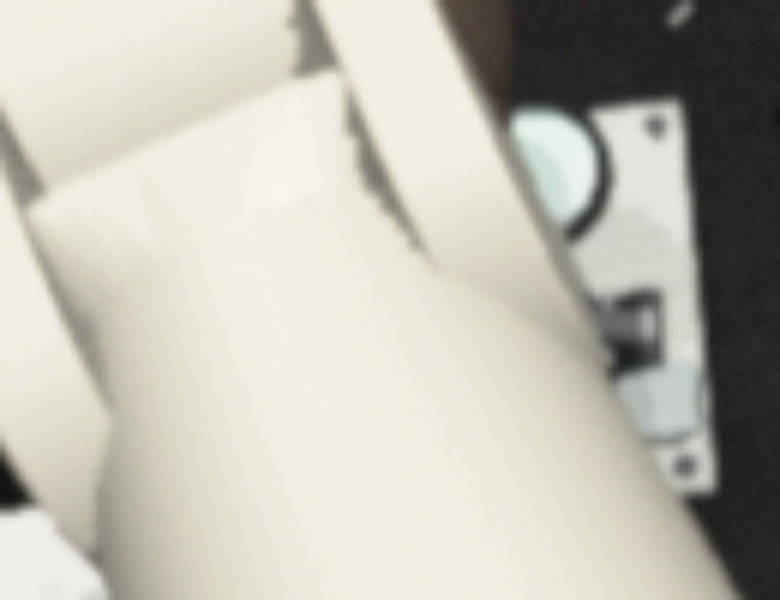

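Run:
```python
from workcell import *
from h import *
s=camera("side");w=camera("wrist")
for X in [(.481,.141,.103),(.481,.141,.073),(.481,.148,.103),(.481,.148,.073),(.4822,.151,.0942),(.4822,.151,.083)]: print(X,"side",proj(s,X).round(1),((proj(s,X)-[270,150])*6).round(),"wrist",proj(w,X).round(1))
im=w["img"][180:360,230:410,::-1];cv2.imwrite("pics/w3z.png",cv2.resize(im,None,fx=3.3,fy=3.3,interpolation=cv2.INTER_CUBIC))
im=s["img"][165:205,285:330,::-1];cv2.imwrite("pics/s3z.png",cv2.resize(im,None,fx=14,fy=14,interpolation=cv2.INTER_CUBIC))
```

```text
(0.481, 0.141, 0.103) side [302.  187.8] [192. 227.] wrist [298.8 264.1]
(0.481, 0.141, 0.073) side [302.5 197.4] [195. 285.] wrist [301.5 237.5]
(0.481, 0.148, 0.103) side [301.9 186.5] [192. 219.] wrist [312.7 263.1]
(0.481, 0.148, 0.073) side [302.4 196.1] [194. 277.] wrist [313.4 236.6]
(0.4822, 0.151, 0.0942) side [302.5 188.8] [195. 233.] wrist [318.8 256. ]
(0.4822, 0.151, 0.083) side [302.6 192.3] [196. 254.] wrist [318.7 246.1]
```

View pics/w3z.png

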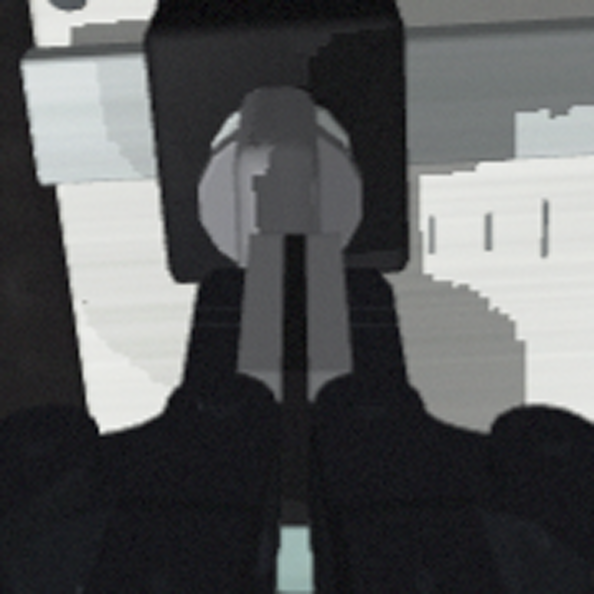

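View pics/s3z.png

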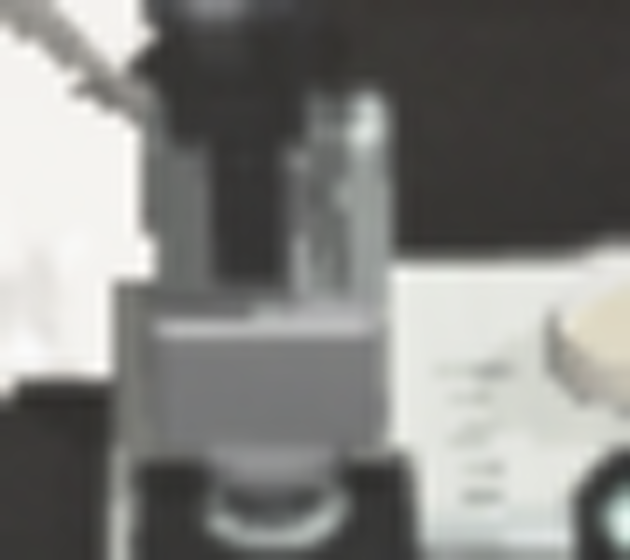

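Run:
```python
from workcell import *
from h import *
w=camera("wrist");s=camera("side");t=camera("top")
for p in [(238,163),(558,146)]: print(onz(w,p,.012),onz(w,p,.0))
for z in (.083,.088,.093,.103,.11):
  for x in (.471,.493): print(z,x,"wrist",proj(w,(x,.151,z)).round(1),"side",proj(s,(x,.151,z)).round(1))
o=get_obs();print(o)
```

```text
[0.44660713 0.09499974 0.012     ] [0.44914639 0.09180749 0.        ]
[0.45341107 0.32634821 0.012     ] [0.45629976 0.33503715 0.        ]
0.083 0.471 wrist [317.1 227.8] side [298.5 192.6]
0.083 0.493 wrist [320.3 262.9] side [306.6 192.1]
0.088 0.471 wrist [317.1 231.7] side [298.4 191. ]
0.088 0.493 wrist [320.3 267.6] side [306.6 190.5]
0.093 0.471 wrist [317.1 235.8] side [298.3 189.4]
0.093 0.493 wrist [320.4 272.5] side [306.5 188.9]
0.103 0.471 wrist [317.1 244.8] side [298.2 186.1]
0.103 0.493 wrist [320.6 283.1] side [306.3 185.7]
0.11 0.471 wrist [317.1 251.7] side [298.  183.8]
0.11 0.493 wrist [320.8 291.3] side [306.2 183.4]
{'time': 5.3, 'q': array([ 1.73707521e+01, -2.55303268e+00, -1.15154324e+01,  8.02665616e+01,
        2.58863934e-02,  2.20626473e+01]), 'qd': array([ 0.01197503, -0.03612313,  0.04742185, -0.07298322,  0.01933893,
       -0.00169498]), 'joint_efforts': array([-2.92595891e-03, -4.42174995e+01,  4.70449698e+01, -1.46877025e-01,
        1.07390766e-03,  6.72177876e-06]), 'ee_pos': array([0.48221776, 0.15098777, 0.09416026]), 'tcp_rot': array([179.29513752,  -0.31359911,  85.31020795]), 'wrist_force': array([-0.1162786 ,  0.02342544, -0.19220266]), 'torque': array([-0.0252664 , -0.02480981,  0.01702216]), 'opening': 0.00010442255345584333}
```

Emit:
play_rows:
  rows:
    - [0,[-0.1,0,0],[0.3,0,0]]
    - [0,[0,0,0],[0.3,0,0]]
    - [0,[0,0,0],[0,0,0]]
    - [0,[0,0,0],[0,0,0]]
    - [0,[0,0,0],[0,0,0]]
    - [0,[0,0,0.5],[0,0,0]]
    - [0,[0,0,0.5],[0,0,0]]
    - [0,[0,0,0],[0,0,0]]

```text
time: 6.1
ee_pos: [0.4821, 0.1499, 0.0831]
tcp_rot: [180.0, -0.3, 85.3]
wrist_force: [0.2, -0.0, 0.5]
opening: 0.0853
```

Run:
```python
from workcell import *
from h import *
w=camera("wrist");s=camera("side")
X0=get_obs()["ee_pos"];print(X0)
im=s["img"][165:205,280:330,::-1];cv2.imwrite("pics/s4z.png",cv2.resize(im,None,fx=14,fy=14,interpolation=cv2.INTER_CUBIC))
cv2.imwrite("pics/w4.png",w["img"][:,:,::-1])
for z in (.073,.083,.093,.103): print(z,proj(s,(.482,.108,z)).round(1),proj(w,(.471,.108,z)).round(1),proj(w,(.493,.108,z)).round(1))
```

```text
[0.48233649 0.14996786 0.08374742]
0.073 [303.4 203.8] [240.8 234.7] [246.9 269.8]
0.083 [303.2 200.5] [236.5 242.9] [243.1 279.6]
0.093 [303.1 197.3] [231.7 252.1] [238.9 290.4]
0.103 [302.9 194. ] [226.3 262.5] [234.2 302.6]
```

View pics/s4z.png

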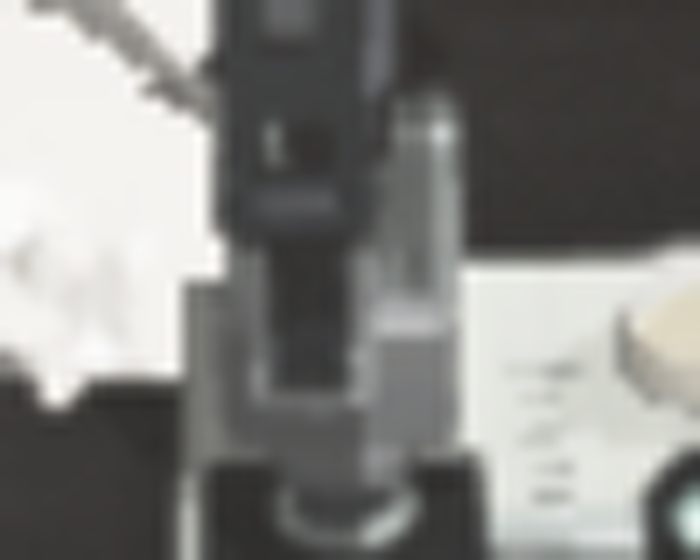

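View pics/w4.png

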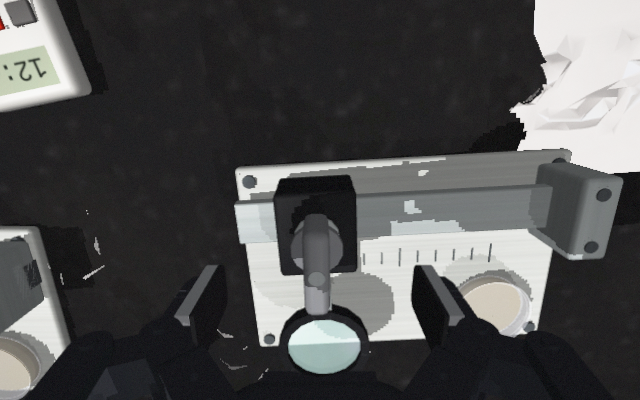

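Emit:
play_rows:
  rows:
    - [0,[-0.1,0.1,0.7],[0,0,0]]
    - [0,[0,0,0.7],[0,0,0]]
    - [0,[0,0,0],[0,0,0]]
    - [1,[0,0,0],[0,0,0]]
    - [1,[0,0,0],[0,0,0]]
    - [1,[0,0,0],[0,0,0]]
    - [1,[0,0,0],[0,0,0]]
    - [1,[0,0,0],[0,0,0]]
    - [1,[0,0,0],[0,0,0]]
  newtons: 40

```text
time: 7.1
ee_pos: [0.4835, 0.149, 0.0689]
tcp_rot: [179.9, -0.3, 85.3]
wrist_force: [0.3, -0.5, -0.1]
opening: 0.0123
```

Run:
```python
from workcell import *
from h import *
w=camera("wrist");s=camera("side")
o=get_obs();print(o["ee_pos"],o["tcp_rot"],o["wrist_force"],o["opening"])
im=s["img"][165:205,280:330,::-1];cv2.imwrite("pics/s5z.png",cv2.resize(im,None,fx=14,fy=14,interpolation=cv2.INTER_CUBIC))
cv2.imwrite("pics/w5.png",w["img"][:,:,::-1])
```

```text
[0.48349092 0.14895687 0.06892597] [179.89772662  -0.33258589  85.31852658] [-0.41275865  0.09019315  1.26466968] 0.01210702812673148
```

View pics/s5z.png

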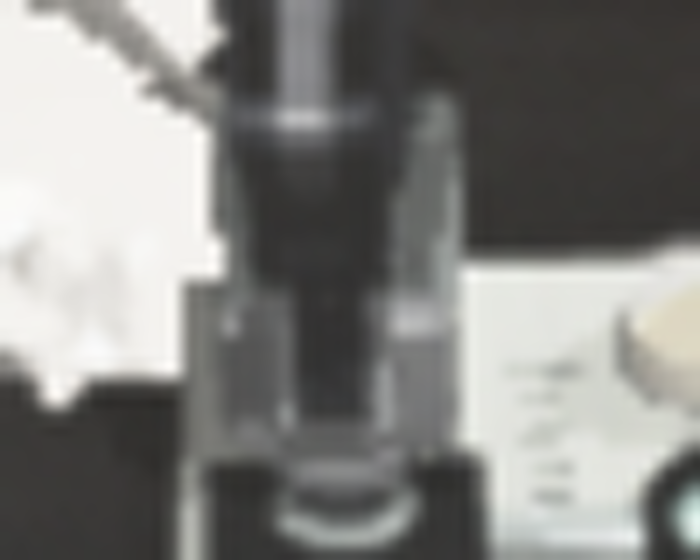

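View pics/w5.png

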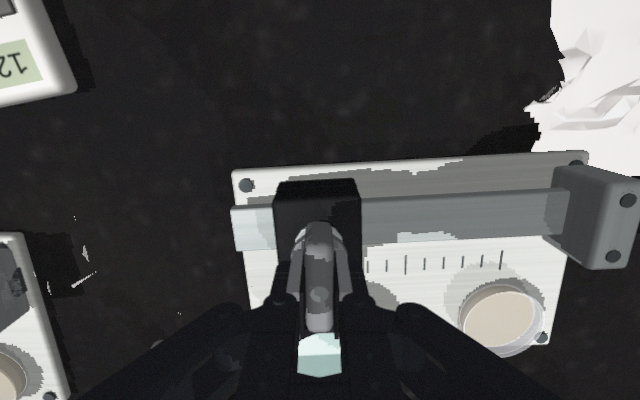

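Emit:
play_rows:
  rows:
    - [1,[0.6,-0.03,0],[0,0,0]]
    - [1,[1.2,-0.06,0],[0,0,0]]
    - [1,[1.2,-0.06,0],[0,0,0]]
    - [1,[1.2,-0.06,0],[0,0,0]]
    - [1,[1.2,-0.06,0],[0,0,0]]
    - [1,[1.2,-0.06,0],[0,0,0]]
    - [1,[1.2,-0.06,0],[0,0,0]]
    - [1,[1.2,-0.06,0],[0,0,0]]
    - [1,[1.2,-0.06,0],[0,0,0]]
    - [1,[0,0,0],[0,0,0]]

```text
time: 8.2
ee_pos: [0.4864, 0.2614, 0.069]
tcp_rot: [179.9, -0.3, 85.4]
wrist_force: [-0.2, 1.2, -0.7]
opening: 0.0121
```

Emit:
play_rows:
  rows:
    - [1,[0.5,-0.02,0],[0,0,0]]
    - [1,[0.5,-0.02,0],[0,0,0]]
    - [1,[0.3,0,0],[0,0,0]]
    - [1,[0,0,0],[0,0,0]]

```text
time: 8.6
ee_pos: [0.4868, 0.2752, 0.0689]
tcp_rot: [180.0, -0.3, 85.4]
wrist_force: [-1.2, 1.6, -0.6]
opening: 0.0124
```

Emit:
play_rows:
  rows:
    - [1,[0.3,0,0],[0,0,0]]
    - [1,[0.3,0,0],[0,0,0]]
    - [1,[0.2,0,0],[0,0,0]]

```text
time: 8.9
ee_pos: [0.4869, 0.2814, 0.0689]
tcp_rot: [-180.0, -0.1, 85.3]
wrist_force: [-2.2, -15.4, 5.6]
opening: 0.0122
```

Emit:
play_rows:
  rows:
    - [1,[0,0,0],[0,0,0]]
    - [1,[0,0,0],[0,0,0]]
    - [1,[0,0,0],[0,0,0]]
    - [1,[0,0,0],[0,0,4]]
    - [1,[0,0,0],[0,0,5]]
    - [1,[0,0,0],[0,0,5]]
    - [1,[0,0,0],[0,0,5]]
    - [1,[0,0,0],[0,0,5]]
    - [1,[0,0,0],[0,0,0]]

```text
time: 9.8
ee_pos: [0.487, 0.2811, 0.0689]
tcp_rot: [-180.0, -0.0, 60.4]
wrist_force: [-2.3, -1.3, 1.3]
opening: 0.0122
```

Run:
```python
from workcell import *
from h import *
w=camera("wrist")
o=get_obs();print(o["q"].round(1),o["ee_pos"],o["tcp_rot"],o["wrist_force"],o["torque"],o["opening"])
cv2.imwrite("pics/w6.png",w["img"][:,:,::-1])
```

```text
[30.   6.4 -5.1 78.5  0.  59.4] [0.48699132 0.28107263 0.06894738] [-1.79961994e+02 -1.08202428e-02  6.05236297e+01] [-1.5082781  -1.0681884   0.79702897] [-0.31058638  0.32668654 -0.18296237] 0.012321748753896722
```

View pics/w6.png

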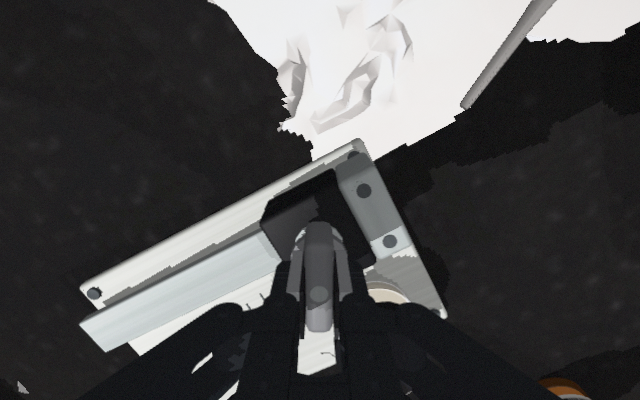

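Emit:
play_rows:
  rows:
    - [1,[0,0,0],[0,0,5]]
    - [1,[0,0,0],[0,0,5]]
    - [1,[0,0,0],[0,0,5]]
    - [1,[0,0,0],[0,0,5]]
    - [1,[0,0,0],[0,0,5]]
    - [1,[0,0,0],[0,0,5]]
    - [1,[0,0,0],[0,0,0]]

```text
time: 10.55
ee_pos: [0.4871, 0.2811, 0.0689]
tcp_rot: [-180.0, 0.0, 30.6]
wrist_force: [-1.3, -1.5, 0.6]
opening: 0.0117
```

Emit:
play_rows:
  rows:
    - [1,[0,0,0],[0,0,5]]
    - [1,[0,0,0],[0,0,5]]
    - [1,[0,0,0],[0,0,5]]
    - [1,[0,0,0],[0,0,4]]
    - [1,[0,0,0],[0,0,0]]

```text
time: 11.05
ee_pos: [0.4871, 0.2811, 0.069]
tcp_rot: [-180.0, -0.0, 12.2]
wrist_force: [-1.4, -1.4, 0.2]
opening: 0.0125
```

Run:
```python
from workcell import *
o=get_obs();print(o["ee_pos"],o["tcp_rot"],o["wrist_force"],o["torque"],o["opening"])
```

```text
[0.48712041 0.28107778 0.06901218] [-1.79997312e+02 -9.15605745e-03  1.22284913e+01] [-1.37047452 -1.42772788  0.17525061] [-0.37084113  0.2987407  -0.04067953] 0.012457428339401519
```

Emit:
play_rows:
  rows:
    - [1,[0,0,0],[0,0,2]]
    - [1,[0,0,0],[0,0,2]]
    - [1,[0,0,0],[0,0,2]]

```text
time: 11.35
ee_pos: [0.4871, 0.2811, 0.069]
tcp_rot: [180.0, -0.0, 6.8]
wrist_force: [-1.4, -1.9, 1.5]
opening: 0.0124
```

Run:
```python
from workcell import *
from h import *
o=get_obs();print(o["ee_pos"],o["tcp_rot"],o["wrist_force"],o["torque"],o["opening"])
w=camera("wrist");cv2.imwrite("pics/w7.png",w["img"][:,:,::-1])
```

```text
[0.4871267  0.28106985 0.0690318 ] [ 1.79992357e+02 -1.44914306e-02  6.82086297e+00] [-1.41172864 -1.89019888  1.45028497] [-0.45943347  0.31968964  0.61387755] 0.012381423980907465
```

View pics/w7.png

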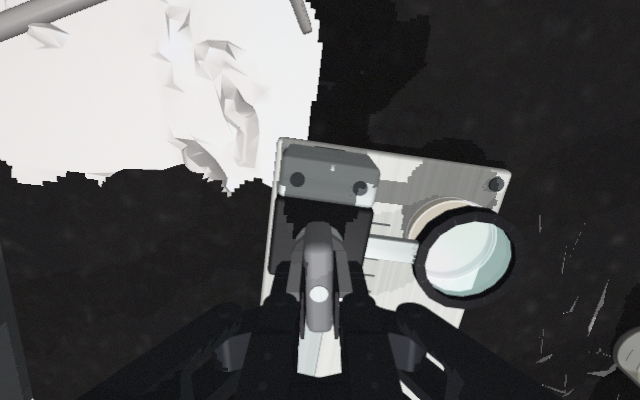

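Emit:
play_rows:
  rows:
    - [1,[0,0,0],[0,0,0]]
    - [0,[0,0,0],[0,0,0]]
    - [0,[0,0,0],[0,0,0]]
    - [0,[0,0,0],[0,0,0]]
    - [0,[0,0,0],[0,0,0]]
    - [0,[0,0,0],[0,0,0]]
    - [0,[0,0,-2],[0,0,0]]
    - [0,[0,0,-3],[0,0,0]]
    - [0,[0,0,-4],[0,0,0]]
    - [0,[0,0,-4],[0,0,0]]
    - [0,[0,0,0],[0,0,0]]

```text
time: 12.5
ee_pos: [0.4869, 0.2811, 0.2024]
tcp_rot: [-180.0, 0.0, 7.1]
wrist_force: [-0.1, 0.9, 0.7]
opening: 0.0857
```

Run:
```python
from workcell import *
from h import *
o=get_obs();print(o["ee_pos"],o["tcp_rot"],o["wrist_force"],o["opening"])
w=camera("wrist");cv2.imwrite("pics/w8.png",w["img"][:,:,::-1])
s=camera("side");cv2.imwrite("pics/s8.png",s["img"][:,:,::-1])
```

```text
[0.48691483 0.28112561 0.20235308] [-1.79968507e+02  2.82459182e-02  7.08610171e+00] [-0.09544028  0.9364099   0.7213099 ] 0.08566876915227764
```

View pics/w8.png

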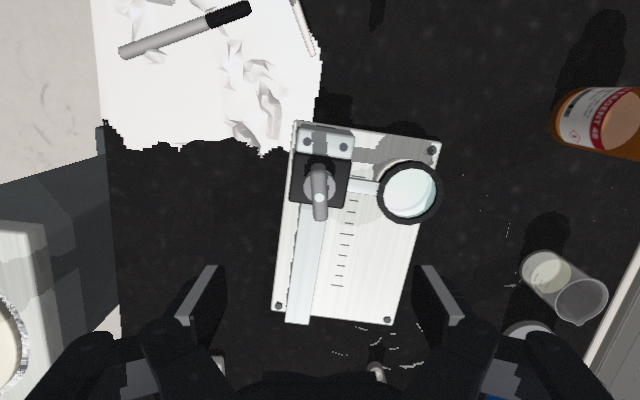

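View pics/s8.png

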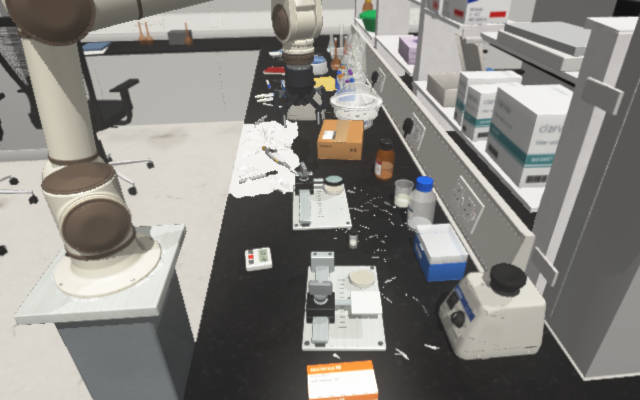

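```bash
python3 -c "
from workcell import *
print(job_done())"
```

```text
the job is handed in; nothing more can be done
None
```

The lens carriage is against its end stop with the lens over the dish, its clamp knob is turned clockwise to its stop, and the job is handed in.

- **Slide:** I gripped the lens knob's bar and pulled the carriage about 130 mm along the rail. The wrist force rose to about 15 N where the stop was expected.
- **Clamp:** I turned the knob about 78°. At the end the wrist torque rose to about 0.6 N m, above the 0.2–0.4 N m it takes to turn, so I took that as the knob's stop. I did not read the knob angle directly; I estimate about 1.4 rad from the tool's yaw.
- **Last checks:** After opening and lifting clear (12.5 s on the clock), the pictures show the carriage against the stop and the bar nearly along the rail. The plate carriage looked unmoved; I judged that by eye and did not measure it. The wrist force was about 1 N, and the gripper was well above everything.
- **What disagreed:**
  - The first grasp closed on nothing. In the pictures the fingertips stood about 20 mm farther back than the stated tool geometry implies. I regripped about 25 mm lower and it held at 12 mm opening.
  - Estimates of the knob's position across the rail differed by up to about 10 mm between views. I used a middle value, and the grip looked centred on the bar.

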